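Balance a wrongly loaded centrifuge rotor

ROBOT

A 6-joint arm with a two-finger parallel gripper is mounted at the origin on a cart in front of the work surface, level with it; the furniture and walls round the work are solid. World frame = base frame: x ahead of the robot, y to its left, z up, the work surface at z = 0. Lengths are in m, angles in rad, forces in N, time in s.
With the tool pointing down it reaches from about 0.325 to 0.75 m from the base axis. Payload 7.6 kg.
Tool frame: the origin (TCP) lies on the centre line of the jaws, within the pads' length; the fingertips stand 11 mm ahead of it and the grasp point (between the pads) lies 8 mm behind it; z points along the fingers, y is the line along which they close (so a half turn about z gives the same grasp; the last joint's range is limited). The gripper opens to 85 mm and grips with 20 to 120 N. Pads are 22 mm wide; open, the fingers measure 114 mm over their backs; the gripper's body (76 mm by 85 mm) begins 54 mm behind the grasp point. The pads swing forward as they close: fully open they stand 13 mm farther back than shut.
Start: joints at [-1.32, 0.052, 1.401, -0, 1.689, -0.07], TCP at [0.166, -0.498, 0.242] pointing down, gripper open.
Joint ranges: [-2.9, 2.9], [-0.91, 2.17], [0.12, 2.37], [-1.06, 4.2], [0.26, 2.73], [-2.93, 2.93]. Speed limits (rad/s): [2.57, 2.57, 3.01, 3.14, 3.14, 3.14].

INTERFACE

Orientations are given as a unit quaternion [x, y, z, w].
In Python, from plant import ctrl gives the robot as it stands.
- The arm moves only by the tool jog_arm, never from a script. Its argument "motion" is a list of rows, each a list of 3 entries, a list of its own where there are three numbers: the shift along the tool's x, y, z in parts of the range, where 1.0 means 80 cm, then the turn about the tool's z in fractions of the full range, 1 being 360 degrees, then the opening, from -1 (shut) to 1 (fully open). A call has 1 to 5 rows; each row is the pose to reach, as a shift and turn from the pose commanded when the call began, along the tool's axes at that moment; what a row does not reach only later rows make up. A row lasts 1/12 s, in which the tool goes at most 41.7 mm and 7.16 degrees, less where a joint would pass 70% of its speed; a pose out of reach is approached as far as the arm can. Shift and turn numbers lie between -1 and 1, and a call with a number outside is refused. A call with a gripper value outside its range is refused whole. The fingers move at their own pace and stop on an object; "grip_force" is the grip in N (left out, the last holds). Time passes only in rows, so rows that repeat a pose let the fingers close. It gives the time, the measured TCP pose, the force, the opening and the grip force at its end, in the units of the state.
- ctrl.read_state(): the state, without advancing time (a new reading comes with each control period).
- ctrl.snapshot(name): name is "scene" or "top"; returns the picture (420x560x3 uint8, red, green, blue); there is no depth.
- ctrl.camera_model(name): a dict with "fx", "fy", "cx", "cy" (pixels), "extrinsics" (4x4, takes a point from camera to world coordinates). Camera axes: x right, y up, looking along -z (the intrinsics and any distortion apply to the point x, -y, -z); pixel columns grow to the right and rows downward; lengths in m; the calibration is good to about 2 mm. A picture is of the moment at which its call begins. camera_model takes no time and is no camera call.
- ctrl.job_done(): hands the job in; it is judged then, once.
The state is a dict: "t": time; "q": joint angles; "joint_velocities": joint speeds; "effort": joint torques, N m; "eef_pos": TCP position; "orientation": TCP orientation; "wrist_force": force on the tool from outside, world axes, zero at the start; "torque": the same for the moment, N m; "gripper_width": finger opening in m; "finger_force": force on a finger pad.
Only numpy, scipy, OpenCV 4.12 (cv2) and the standard library are available. Lean on these libraries where they do the work, as an engineer would, in place of code of your own. Each camera call takes 0.05 s, during which the arm holds its last target. There are 200 camera calls.

TASK

The centrifuge rotor on its loading stand has been filled out of balance: there are two tall tubes, two bottle-shaped tubes and two short tubes in its six shields, and each faces one of another kind across the hub. Rearrange them so that every tube stands straight across the hub from the other tube of its own kind, parking a tube in the empty rack while you change them over. In the end all six stand fully down in the rotor's shields, one to a shield; keep the tubes upright throughout.

Things in the scene. Friction and masses are not known exactly. Their poses are not given: they have to be found in the camera images.
- rotor: Centrifuge rotor, 165 mm wide, fixed. Origin: on the hub axis at worktop height. Six upright steel shields (sleeves) on a circle of radius 64 mm, the first on its own +x axis, then every 60 deg. Shield: 31 mm wide inside, 39 outside, mouth 58 and inner floor 12 mm above the worktop, so a seated tube's origin is at 12 mm; it may lean 5 deg. Hub nut ends at 58 mm. All full at the start.
- rack: Grey parking rack, a block of 60 x 128 x 50 mm on a foot plate of 72 x 140 mm, fixed, empty at the start. Origin: centre of its underside. Two upright holes, 31 mm wide, 32 mm either side of the middle along the rack's own y axis (its long side); mouths 50 mm and floors 12 mm above the worktop.
- tube_tall_1: Tall tube, 112 mm high, wide ribbed flat cap of 33 mm diameter from 98 mm above the origin to the top; grip it by the cap. Origin: centre of its underside, z up. Round body of 28 mm diameter, tapering over the lowest 13 mm to a 14 mm foot; 30 to 65 g. One of two alike; the other is tube_tall_2.
- tube_tall_2: Tall tube, 112 mm high, wide ribbed flat cap of 33 mm diameter from 98 mm above the origin to the top; grip it by the cap. Origin: centre of its underside, z up. Round body of 28 mm diameter, tapering over the lowest 13 mm to a 14 mm foot; 30 to 65 g. One of two alike; the other is tube_tall_1.
- tube_bottle_1: Bottle-shaped tube, 98 mm high: shoulder at 60 to 71 mm, thin neck, narrow ribbed cap of 22 mm diameter from 80 mm above the origin to the top; grip it by the cap. Origin: centre of its underside, z up. Round body of 28 mm diameter, tapering over the lowest 13 mm to a 14 mm foot; 30 to 65 g. One of two alike; the other is tube_bottle_2.
- tube_bottle_2: Bottle-shaped tube, 98 mm high: shoulder at 60 to 71 mm, thin neck, narrow ribbed cap of 22 mm diameter from 80 mm above the origin to the top; grip it by the cap. Origin: centre of its underside, z up. Round body of 28 mm diameter, tapering over the lowest 13 mm to a 14 mm foot; 30 to 65 g. One of two alike; the other is tube_bottle_1.
- tube_short_1: Short tube, 86 mm high, flat lid of 30 mm diameter at 70 to 77 mm above the origin, with a small button (14 mm wide, 9 high) on top; grip it by the lid and the body just below. Origin: centre of its underside, z up. Round body of 28 mm diameter, tapering over the lowest 13 mm to a 14 mm foot; 30 to 65 g. One of two alike; the other is tube_short_2.
- tube_short_2: Short tube, 86 mm high, flat lid of 30 mm diameter at 70 to 77 mm above the origin, with a small button (14 mm wide, 9 high) on top; grip it by the lid and the body just below. Origin: centre of its underside, z up. Round body of 28 mm diameter, tapering over the lowest 13 mm to a 14 mm foot; 30 to 65 g. One of two alike; the other is tube_short_1.
There are look-alikes about, which are no part of the job. Leave any orange or red look-alike of the tube_bottle_2 alone. Leave any red look-alike of the tube_short_1 alone.

How it is judged:
By the outcome, as a careful person would: the job done as asked, in the order asked, and still so for the second after the job is handed in, with the robot touching nothing.
It also fails if it takes over 90 s, if anything falls off the work surface, if the arm or the gripper's body presses on something with over 40 N, if the wrist force passes 120 N, or if a joint passes its speed limit or range.

## Working session

There is one attempt and no reset: what is moved stays moved. The work goes in short steps, Python scripts to look and compute and a tool call to move; the robot and the scene stay as the last step left them, time stands still between calls to the robot, and variables do not carry over. Pictures are saved under pics/ and viewed, at most 14 in all, crops included, and the job is handed in when it is done.

Besides the shell and the picture viewer there is one more tool, called after "Emit:" as name(argument=value, ...), one argument or row to a line, values as JSON. jog_arm: Moves the arm, as the interface text tells. Its arguments: {"type":"object","properties":{"motion":{"type":"array","items":{"type":"array"}},"grip_force":{"type":"number"}},"required":["motion"]}

```bash
mkdir -p pics; ls; python3 - <<'E'
from plant import ctrl
import cv2,numpy as np
s=ctrl.read_state();print({k:np.round(v,3).tolist() for k,v in s.items()})
for n in("scene","top"):
    im=ctrl.snapshot(n);cv2.imwrite(f"pics/{n}0.png",im[:,:,::-1])
    m=ctrl.camera_model(n);print(n,{k:np.round(v,4).tolist() if not isinstance(v,str) else v for k,v in m.items()})
E
```

```text
pics
{'t': 0.0, 'q': [-1.32, 0.053, 1.402, -0.0, 1.689, -0.07], 'joint_velocities': [0.001, 0.0, 0.001, 0.0, -0.001, 0.002], 'effort': [0.001, -38.166, -36.019, 0.0, 0.006, 0.0], 'eef_pos': [0.166, -0.498, 0.241], 'orientation': [0.987, 0.16, -0.0, -0.001], 'wrist_force': [0.148, 0.049, 0.803], 'torque': [0.011, 0.007, 0.0], 'finger_force': 0.0, 'gripper_width': 0.085}
scene {'fx': 467.9911, 'fy': 467.9911, 'cx': 281.9429, 'cy': 200.4004, 'extrinsics': [[-0.6753, 0.5121, -0.5307, -0.0109], [-0.7373, -0.4528, 0.5013, 0.4943], [0.0164, 0.7299, 0.6834, 0.7272], [0.0, 0.0, 0.0, 1.0]]}
top {'fx': 473.8456, 'fy': 473.8456, 'cx': 276.5127, 'cy': 203.2707, 'extrinsics': [[0.1246, 0.9695, -0.2109, 0.334], [-0.9922, 0.1231, -0.0205, -0.0219], [0.0061, 0.2118, 0.9773, 1.0257], [0.0, 0.0, 0.0, 1.0]]}
```

View pics/scene0.png

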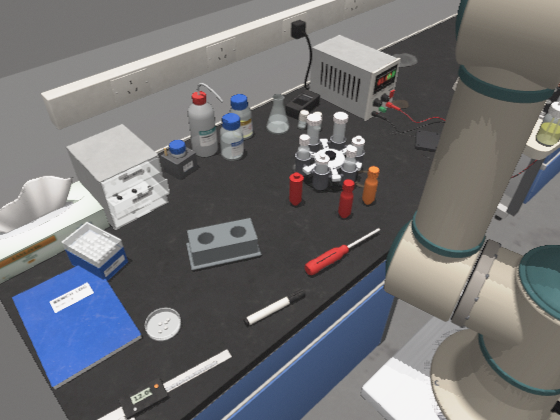

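View pics/top0.png

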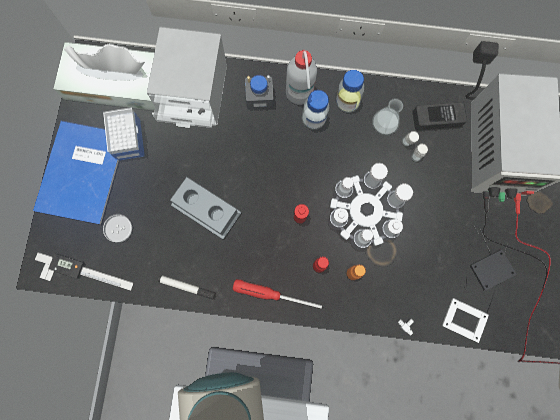

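Scene: the rotor is at top (367,209), with the rack at (205,207). Possible mix-ups are the red short tube (302,212), the red bottle (322,264), the orange bottle (358,271) and two white vials (412,138) and (420,152). The tubes I want are the six white-capped ones standing in the rotor, so I'll check those in a close crop.

```bash
cat > h.py <<'E'
import numpy as np,cv2
from plant import ctrl
def ray(n,u,v):
    m=ctrl.camera_model(n);E=np.array(m["extrinsics"])
    d=np.array([(u-m["cx"])/m["fx"],-(v-m["cy"])/m["fy"],-1.]);return E[:3,3],E[:3,:3]@d
def onz(n,u,v,z):
    o,d=ray(n,u,v);return (o+d*(z-o[2])/d[2])
def proj(n,p):
    m=ctrl.camera_model(n);E=np.array(m["extrinsics"]);c=E[:3,:3].T@(np.array(p)-E[:3,3])
    return m["cx"]-m["fx"]*c[0]/c[2], m["cy"]+m["fy"]*c[1]/c[2]
E
python3 - <<'E'
from h import *
print(ctrl.camera_model("top").keys())
a=cv2.imread("pics/top0.png")[155:255,310:425];b=cv2.imread("pics/scene0.png")[105:215,280:395]
a=cv2.resize(a,None,fx=5,fy=5,interpolation=cv2.INTER_CUBIC);cv2.imwrite("pics/ca.png",a)
b=cv2.resize(b,None,fx=5,fy=5,interpolation=cv2.INTER_CUBIC);cv2.imwrite("pics/cb.png",b)
c=cv2.resize(cv2.imread("pics/top0.png")[165:245,160:250],None,fx=6,fy=6,interpolation=cv2.INTER_CUBIC);cv2.imwrite("pics/cc.png",c)
print(onz("top",367,209,.058),onz("top",205,207,.05))
E
```

```text
dict_keys(['fx', 'fy', 'cx', 'cy', 'extrinsics'])
[ 0.55451056 -0.190504    0.058     ] [0.51771686 0.1465989  0.05      ]
```

View pics/ca.png

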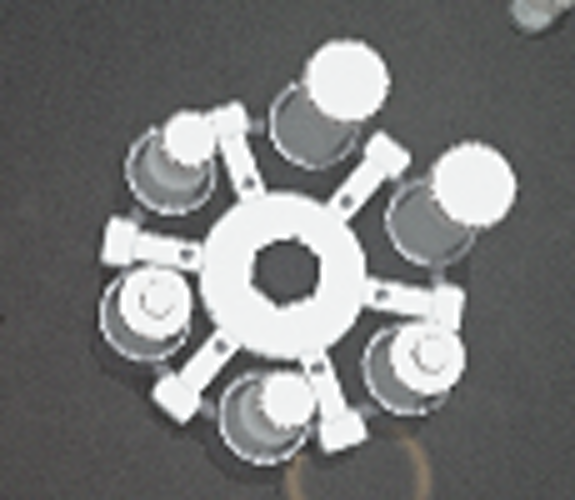

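View pics/cb.png

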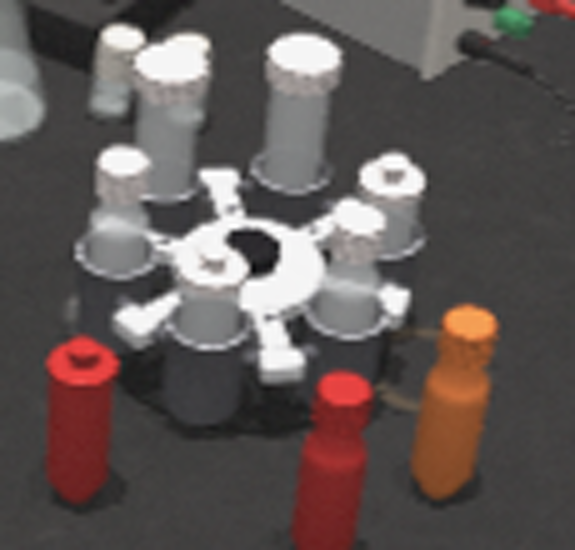

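View pics/cc.png

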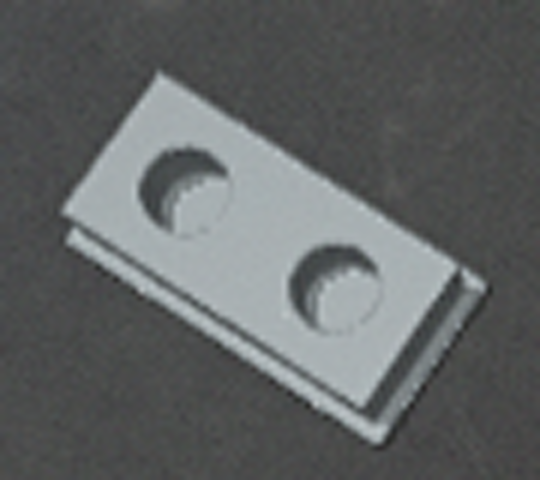

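The crops confirm the layout, clockwise in top view: A tall (347,80), B tall (474,186), C short (428,356), D bottle (290,400), E short (155,302), F bottle (190,137). The rack holes are at crop (186,192) and (336,289). The coloured look-alikes stand outside the rotor.

A 3-cycle solves it: D bottle→rack, B tall→D, C short→B, rack bottle→C.

```bash
python3 - <<'E'
from h import *
np.set_printoptions(precision=4,suppress=True)
T=lambda p:(310+(p[0]+.5)/5-.5,155+(p[1]+.5)/5-.5); S=lambda p:(280+(p[0]+.5)/5-.5,105+(p[1]+.5)/5-.5)
rt=dict(A=(313,124),B=(430,221),C=(409,370),D=(263,419),E=(145,315),F=(171,170))
rs=dict(A=(170,180),B=(290,170),C=(393,235),D=(347,310),E=(207,318),F=(117,250))
ct=dict(A=(347,80),B=(474,186),C=(428,356),D=(290,400),E=(155,302),F=(190,137))
cs=dict(A=(171,60),B=(304,52),C=(392,178),D=(358,216),E=(211,262),F=(122,162))
zc=dict(A=.124,B=.124,C=.089,D=.11,E=.089,F=.11)
def fit(P):
    P=np.array(P)[:,:2];c=P.mean(0);q=P-c
    # slots go clockwise A..F by 60deg
    w=np.mean((q[:,0]+1j*q[:,1])*np.exp(1j*np.arange(6)*np.pi/3))
    return c,abs(w),np.degrees(np.angle(w))
ft=fit([onz("top",*T(p),.058) for p in rt.values()]);fs=fit([onz("scene",*S(p),.058) for p in rs.values()])
print("top",ft,"scene",fs)
for k in rt: 
    print(k,"cap top",onz("top",*T(ct[k]),zc[k])[:2],"scene",onz("scene",*S(cs[k]),zc[k])[:2])
c=(ft[0]+fs[0])/2;a=ft[2]
for i,k in enumerate("ABCDEF"):
    t=np.radians(a-60*i);print(k,"slot",c+.064*np.array([np.cos(t),np.sin(t)]),a-60*i)
h=[onz("top",160+x/6,165+y/6,.05)[:2] for x,y in((186,192),(336,289))];print("rack",h,np.linalg.norm(h[0]-h[1]))
print("rack corners mean",np.mean([onz("top",160+x/6,165+y/6,.05)[:2] for x,y in((160,72),(460,268),(365,410),(63,212))],0),"holes mean",np.mean(h,0),"ydir",np.degrees(np.arctan2(*(h[0]-h[1])[::-1])))
print("rack scene",[onz("scene",*p,.05)[:2] for p in((207,239),(238,231))])
for p,z in((( 302,212),.08),((322,264),.095),((358,271),.095)):print("decoy",onz("top",*p,z))
E
```

```text
top (array([ 0.5559, -0.191 ]), np.float64(0.0639912984605942), np.float64(-4.448629065842121)) scene (array([ 0.5536, -0.1922]), np.float64(0.06348018582468906), np.float64(-5.38319911699627))
A cap top [ 0.6198 -0.1961] scene [ 0.6195 -0.1976]
B cap top [ 0.583  -0.2489] scene [ 0.5832 -0.2498]
C cap top [ 0.5203 -0.2442] scene [ 0.5186 -0.2447]
D cap top [ 0.492  -0.1869] scene [ 0.4924 -0.1873]
E cap top [ 0.5285 -0.1333] scene [ 0.5301 -0.1355]
F cap top [ 0.5927 -0.1383] scene [ 0.59   -0.1375]
A slot [ 0.6186 -0.1966] -4.448629065842121
B slot [ 0.5824 -0.2493] -64.44862906584213
C slot [ 0.5186 -0.2444] -124.44862906584213
D slot [ 0.491  -0.1866] -184.4486290658421
E slot [ 0.5272 -0.1339] -244.4486290658421
F slot [ 0.591  -0.1388] -304.4486290658421
rack [array([0.5353, 0.1793]), array([0.5076, 0.1217])] 0.0639035026446762
rack corners mean [0.5218 0.1504] holes mean [0.5214 0.1505] ydir 64.2763992624811
rack scene [array([0.5306, 0.1803]), array([0.5073, 0.1222])]
decoy [ 0.5266 -0.0558  0.08  ]
decoy [ 0.4255 -0.1059  0.095 ]
decoy [ 0.4207 -0.177   0.095 ]
```

The rows are not in the units I measure in: shifts go in shares of 80 cm and turns go in shares of 360 degrees. I convert before sending: 18 cm is 0.225, -8.5 cm is -0.1063, -33.5 degrees is -0.0931.

Emit:
jog_arm(
  motion=[
    [[0.045,-0.0213,0],-0.0186,0.13],
    [[0.09,-0.0425,0],-0.0372,0.13],
    [[0.135,-0.0638,0],-0.0558,0.13],
    [[0.18,-0.085,0],-0.0744,0.13],
    [[0.225,-0.1063,0],-0.0931,0.13],
  ],
  grip_force=50,
)

```text
t: 0.52
eef_pos: [0.3104, -0.3592, 0.242]
orientation: [0.898, 0.44, -0.0, -0.0]
wrist_force: [0.2, -0.9, 0.6]
gripper_width: 0.0482
finger_force: 0.0
```

```bash
cat > plan.py <<'E'
# python3 plan.py x y z yaw(deg of tool y): prints shift in tool axes (cm) and turn (deg) from now
import sys,numpy as np
from scipy.spatial.transform import Rotation as R
from plant import ctrl
s=ctrl.read_state();r=R.from_quat(s["orientation"]);p=np.array(s["eef_pos"]);M=r.as_matrix()
yaw=np.degrees(np.arctan2(M[1,1],M[0,1]))
print("t %.2f"%s["t"],"pos",p.round(4),"yaw %.1f"%yaw,"w %.4f"%s["gripper_width"],"F",np.round(s["wrist_force"],1),"ff %.1f"%s["finger_force"])
a=list(map(float,sys.argv[1:]))
while a:
    x,y,z,w=a[:4];a=a[4:];d=M.T@(np.array([x,y,z])-p);d[np.abs(d)<1e-4]=0
    t=-((w-yaw+90)%180-90);print("shift cm",(d*100).round(2),"turn %.1f"%t,"rows>=%d"%np.ceil(max(np.linalg.norm(d)/.0417,abs(t)/7.16)))
E
python3 plan.py .4915 -.187 .242 -4.4 
```

```text
t 0.52 pos [ 0.3104 -0.3592  0.242 ] yaw -37.8 w 0.0482 F [ 0.2 -0.9  0.6] ff 0.0
shift cm [24.71  3.74  0.  ] turn -33.4 rows>=6
```

To row units: 20 cm is 0.25, 16 cm is 0.2, -33.4 degrees is -0.0928.

Emit:
jog_arm(
  motion=[
    [[0.05,0.0075,0],-0.0186,0.13],
    [[0.1,0.015,0],-0.0372,0.13],
    [[0.15,0.0225,0],-0.0558,0.13],
    [[0.2,0.03,0],-0.0744,0.13],
    [[0.25,0.0375,0],-0.0928,0.13],
  ],
)

```text
t: 0.93
eef_pos: [0.4577, -0.2202, 0.242]
orientation: [0.734, 0.68, -0.0, -0.0]
wrist_force: [0.2, -0.2, 0.5]
gripper_width: 0.0485
finger_force: 0.0
```

```bash
python3 plan.py .4925 -.187 .15 -4.4 .4925 -.187 .095 -4.4
```

```text
t 0.93 pos [ 0.4577 -0.2202  0.242 ] yaw -4.4 w 0.0485 F [ 0.2 -0.2  0.5] ff 0.0
shift cm [3.57 3.22 9.2 ] turn 0.0 rows>=3
shift cm [ 3.57  3.23 14.7 ] turn 0.0 rows>=4
```

Emit:
jog_arm(
  motion=[
    [[0.0338,0.03,0.025],0,0.13],
    [[0.045,0.04,0.0625],0,0.13],
    [[0.045,0.04,0.1063],0,0.13],
    [[0.045,0.04,0.15],0,0.13],
    [[0.045,0.04,0.1825],0,0.13],
  ],
)

```text
t: 1.35
eef_pos: [0.4904, -0.1876, 0.0927]
orientation: [0.735, 0.678, -0.001, -0.002]
wrist_force: [-0.3, 0.2, -0.8]
gripper_width: 0.0484
finger_force: 0.0
```

To row units: 0.1 cm is 0.0013.

Emit:
jog_arm(
  motion=[
    [[0,0,0.0013],0,0.13],
    [[0,0,0.0013],0,-0.9],
    [[0,0,0.0013],0,-0.9],
    [[0,0,0.0013],0,-0.9],
    [[0,0,0.0013],0,-0.9],
  ],
)

```text
t: 1.77
eef_pos: [0.4926, -0.1894, 0.0977]
orientation: [0.736, 0.677, 0.001, 0.002]
wrist_force: [0.5, 0.0, 3.4]
gripper_width: 0.0201
finger_force: 49.2
```

```bash
python3 plan.py .5075 .122 .242 -4.4; python3 - <<'E'
from h import *
a=ctrl.snapshot("scene")[90:230,270:410,::-1];cv2.imwrite("pics/g1.png",cv2.resize(a,None,fx=4,fy=4))
E
```

```text
t 1.77 pos [ 0.4926 -0.1894  0.0977] yaw -4.7 w 0.0201 F [0.5 0.  3.4] ff 49.2
shift cm [ 31.13  -1.03 -14.48] turn -0.3 rows>=9
```

View pics/g1.png

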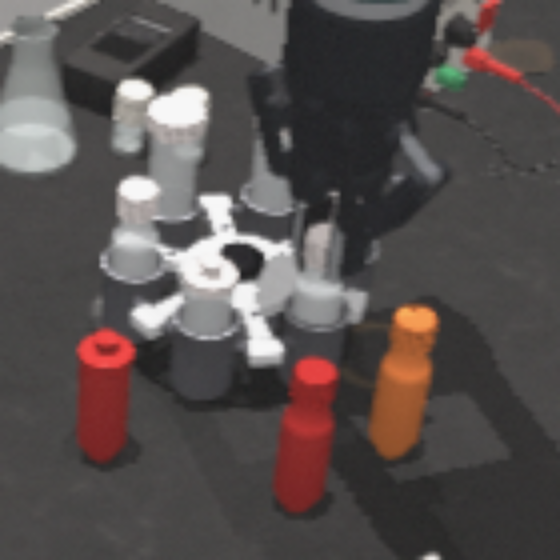

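The cap is gripped at crop (318,240). Lifting.

To row units: -14.5 cm is -0.1813, -12.5 cm is -0.1563.

Emit:
jog_arm(
  motion=[
    [[0,0,-0.025],0,-0.9],
    [[0,0,-0.0688],0,-0.9],
    [[0,0,-0.1125],0,-0.9],
    [[0,0,-0.1563],0,-0.9],
    [[0.0375,0,-0.1813],0,-0.9],
  ],
)

```text
t: 2.23
eef_pos: [0.4944, -0.1621, 0.2456]
orientation: [0.737, 0.676, 0.001, 0.004]
wrist_force: [1.7, 0.6, -0.3]
gripper_width: 0.0198
finger_force: 49.4
```

To row units: 20 cm is 0.25, 16 cm is 0.2.

Emit:
jog_arm(
  motion=[
    [[0.05,0,0],0,-0.9],
    [[0.1,0,0],0,-0.9],
    [[0.15,0,0],0,-0.9],
    [[0.2,0,0],0,-0.9],
    [[0.25,0,0],0,-0.9],
  ],
)

```text
t: 2.65
eef_pos: [0.5103, 0.0423, 0.2414]
orientation: [0.736, 0.677, 0.001, 0.001]
wrist_force: [0.3, -0.3, -1.1]
gripper_width: 0.0196
finger_force: 49.4
```

```bash
python3 plan.py .5075 .122 .2 -4.4
```

```text
t 2.65 pos [0.5103 0.0423 0.2414] yaw -4.7 w 0.0196 F [ 0.3 -0.3 -1.1] ff 49.4
shift cm [ 7.92 -0.94  4.14] turn -0.3 rows>=3
```

To row units: 7.9 cm is 0.0988, 7 cm is 0.0875.

Emit:
jog_arm(
  motion=[
    [[0.05,-0.0063,0.0125],0,-0.9],
    [[0.0988,-0.0113,0.0375],0,-0.9],
    [[0.0988,-0.0113,0.075],0,-0.9],
    [[0.0988,-0.0113,0.0875],0,-0.9],
    [[0.0988,-0.0113,0.0875],0,-0.9],
  ],
)

```text
t: 3.07
eef_pos: [0.5065, 0.1196, 0.1676]
orientation: [0.735, 0.678, -0.002, -0.001]
wrist_force: [0.4, -0.8, -0.9]
gripper_width: 0.0198
finger_force: 49.4
```

```bash
python3 plan.py .5075 .122 .097 -4.4; python3 - <<'E'
from h import *
for n in("scene","top"):
    im=ctrl.snapshot(n);u,v=map(int,proj(n,(.5075,.122,.08)));cv2.imwrite(f"pics/r_{n}.png",cv2.resize(im[v-50:v+50,u-60:u+60,::-1],None,fx=5,fy=5))
E
```

```text
t 3.07 pos [0.5065 0.1196 0.1676] yaw -4.7 w 0.0198 F [ 0.4 -0.8 -0.9] ff 49.4
shift cm [0.26 0.12 7.06] turn -0.3 rows>=2
```

View pics/r_scene.png

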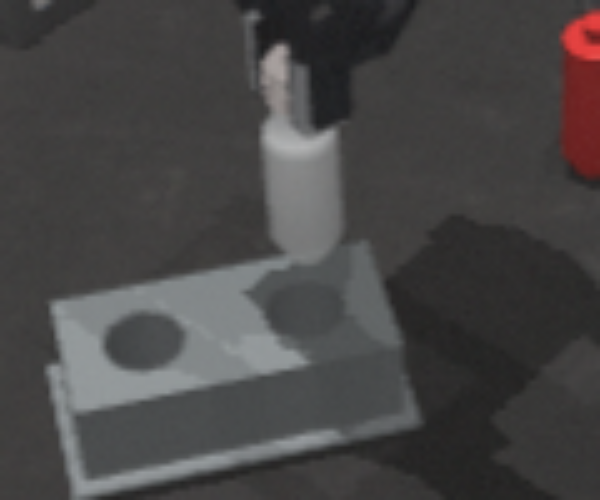

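The tube hangs upright straight above the near hole (crop 305,305). Lowering.

To row units: 6.8 cm is 0.085, 6.2 cm is 0.0775.

Emit:
jog_arm(
  motion=[
    [[0.0025,0.0013,0.0188],0,-0.9],
    [[0.0025,0.0013,0.0438],0,-0.9],
    [[0.0025,0.0013,0.0625],0,-0.9],
    [[0.0025,0.0013,0.0775],0,-0.9],
    [[0.0025,0.0013,0.085],0,-0.9],
  ],
)

```text
t: 3.58
eef_pos: [0.5095, 0.1209, 0.1023]
orientation: [0.736, 0.677, 0.0, 0.0]
wrist_force: [-1.0, -0.2, -1.0]
gripper_width: 0.0196
finger_force: 49.4
```

Emit:
jog_arm(
  motion=[
    [[0,0,0],0,-0.9],
    [[0,0,0],0,-0.9],
  ],
)

```text
t: 3.75
eef_pos: [0.5098, 0.1215, 0.1034]
orientation: [0.736, 0.677, 0.001, 0.0]
wrist_force: [0.5, -0.6, -0.8]
gripper_width: 0.0198
finger_force: 49.4
```

```bash
python3 plan.py .5075 .122 .097 -4.4
```

```text
t 3.75 pos [0.5098 0.1215 0.1034] yaw -4.8 w 0.0198 F [ 0.5 -0.6 -0.8] ff 49.4
shift cm [ 0.03 -0.23  0.64] turn -0.4 rows>=1
```

To row units: 0.75 cm is 0.0094, 0.55 cm is 0.0069.

Emit:
jog_arm(
  motion=[
    [[0,0,0.0038],0,-0.9],
    [[0,0,0.0069],0,-0.9],
    [[0,0,0.0094],0,-0.9],
    [[0,0,0.0094],0,-0.9],
  ],
)

```text
t: 4.08
eef_pos: [0.5102, 0.122, 0.0977]
orientation: [0.736, 0.677, 0.001, 0.001]
wrist_force: [-5.1, -1.6, 12.1]
gripper_width: 0.02
finger_force: 50.9
```

```bash
python3 plan.py
```

```text
t 4.08 pos [0.5102 0.122  0.0977] yaw -4.7 w 0.0200 F [-5.1 -1.6 12.1] ff 50.9
```

Seated: 12 N at the expected height. Releasing, then on to tall tube B.

To row units: -11 cm is -0.1375, -7 cm is -0.0875.

Emit:
jog_arm(
  motion=[
    [[0,0,-0.0025],0,0.1],
    [[0,0,-0.0025],0,0.1],
    [[0,0,-0.0375],0,0.1],
    [[0,0,-0.0875],0,0.1],
    [[0,0,-0.1375],0,0.13],
  ],
)

```text
t: 4.5
eef_pos: [0.5083, 0.1218, 0.2049]
orientation: [0.736, 0.677, -0.001, -0.001]
wrist_force: [0.6, 0.1, 0.1]
gripper_width: 0.0483
finger_force: 0.0
```

```bash
python3 plan.py .5825 -.2495 .242 -64.4
```

```text
t 4.50 pos [0.5083 0.1218 0.2049] yaw -4.7 w 0.0483 F [0.6 0.1 0.1] ff 0.0
shift cm [-36.4   10.43  -3.71] turn 59.7 rows>=10
```

To row units: -18.5 cm is -0.2313, -14.8 cm is -0.185, 33 degrees is 0.0917.

Emit:
jog_arm(
  motion=[
    [[-0.0463,0.0125,-0.0188],0.0183,0.13],
    [[-0.0925,0.025,-0.0463],0.0367,0.13],
    [[-0.1388,0.0375,-0.0463],0.055,0.13],
    [[-0.185,0.05,-0.0463],0.0733,0.13],
    [[-0.2313,0.0625,-0.0463],0.0917,0.13],
  ],
)

```text
t: 4.92
eef_pos: [0.544, -0.0684, 0.2424]
orientation: [0.899, 0.438, 0.001, 0.0]
wrist_force: [0.3, 0.8, -0.6]
gripper_width: 0.0485
finger_force: 0.0
```

```bash
python3 plan.py .5825 -.2495 .242 -64.4
```

```text
t 4.92 pos [ 0.544  -0.0684  0.2424] yaw -38.0 w 0.0485 F [ 0.3  0.8 -0.6] ff 0.0
shift cm [-11.9   14.19   0.05] turn 26.4 rows>=5
```

To row units: 14.2 cm is 0.1775, -11.9 cm is -0.1488, 26.4 degrees is 0.0733.

Emit:
jog_arm(
  motion=[
    [[-0.03,0.035,0],0.0167,0.13],
    [[-0.06,0.0713,0],0.0333,0.13],
    [[-0.09,0.1063,0],0.05,0.13],
    [[-0.12,0.1425,0],0.0667,0.13],
    [[-0.1488,0.1775,0],0.0733,0.13],
  ],
)

```text
t: 5.33
eef_pos: [0.5834, -0.2497, 0.2416]
orientation: [0.975, 0.221, 0.0, 0.0]
wrist_force: [0.6, 0.8, 0.2]
gripper_width: 0.0481
finger_force: 0.0
```

Emit:
jog_arm(
  motion=[
    [[0,0,0.05],0,0.13],
    [[0,0,0.1],0,0.13],
    [[0,0,0.1],0,0.13],
  ],
)

```text
t: 5.58
eef_pos: [0.5797, -0.2466, 0.1515]
orientation: [0.975, 0.223, -0.006, -0.005]
wrist_force: [-0.8, -0.2, -3.5]
gripper_width: 0.0486
finger_force: 0.0
```

```bash
python3 plan.py .583 -.2493 .109 -64.4; python3 - <<'E'
from h import *
for n in("scene","top"):
    im=ctrl.snapshot(n);u,v=map(int,proj(n,(.583,-.2493,.12)));cv2.imwrite(f"pics/b_{n}.png",cv2.resize(im[v-50:v+50,u-60:u+60,::-1],None,fx=5,fy=5))
E
```

```text
t 5.58 pos [ 0.5797 -0.2466  0.1515] yaw -64.2 w 0.0486 F [-0.8 -0.2 -3.5] ff 0.0
shift cm [0.22 0.44 4.25] turn 0.2 rows>=2
```

View pics/b_scene.png

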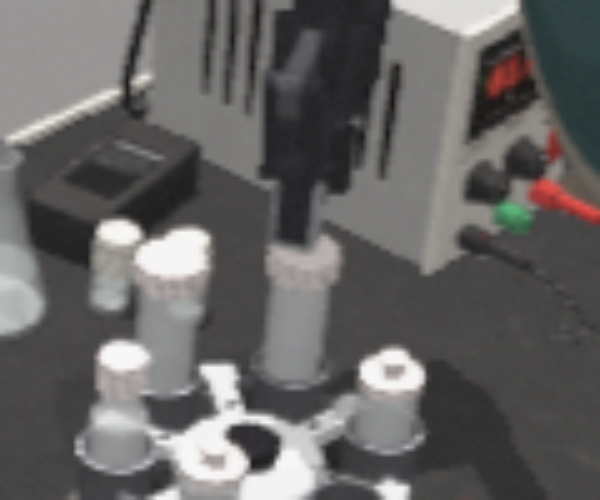

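The gripper is centred above tall tube B's cap (crop 303,262), with the jaws radial. The last reading was still swinging, so I'll descend gently.

To row units: 5.1 cm is 0.0638, 5 cm is 0.0625.

Emit:
jog_arm(
  motion=[
    [[0,0,0.0188],0,0.13],
    [[0,0,0.0375],0,0.13],
    [[0,0,0.0525],0,0.13],
    [[0,0,0.0625],0,0.13],
    [[0,0,0.0638],0,0.13],
  ],
)

```text
t: 6.1
eef_pos: [0.5833, -0.2473, 0.1107]
orientation: [0.975, 0.224, -0.0, -0.0]
wrist_force: [-0.0, -0.1, 0.7]
gripper_width: 0.0483
finger_force: 0.0
```

Emit:
jog_arm(
  motion=[
    [[0,0,0],0,0.13],
    [[0,0,0],0,-0.5],
    [[0,0,0],0,-0.5],
    [[0,0,0],0,-0.5],
    [[0,0,0],0,-0.5],
  ],
)

```text
t: 6.52
eef_pos: [0.5839, -0.248, 0.1125]
orientation: [0.975, 0.224, 0.001, 0.001]
wrist_force: [0.5, 0.6, 5.6]
gripper_width: 0.0304
finger_force: 49.7
```

```bash
python3 plan.py .583 -.2493 .109 -64.4
```

```text
t 6.52 pos [ 0.5839 -0.248   0.1125] yaw -64.1 w 0.0304 F [0.5 0.6 5.6] ff 49.7
shift cm [-0.14  0.08  0.35] turn 0.3 rows>=1
```

To row units: -13.5 cm is -0.1688, -12 cm is -0.15.

Emit:
jog_arm(
  motion=[
    [[0,0,-0.025],0,-0.5],
    [[0,0,-0.0625],0,-0.5],
    [[0,0,-0.1063],0,-0.5],
    [[0,0,-0.15],0,-0.5],
    [[0,0,-0.1688],0,-0.5],
  ],
)

```text
t: 6.93
eef_pos: [0.584, -0.248, 0.2517]
orientation: [0.975, 0.224, 0.003, 0.002]
wrist_force: [0.4, -0.8, 1.0]
gripper_width: 0.0301
finger_force: 50.2
```

```bash
python3 plan.py .4915 -.187 .248 -4.4
```

```text
t 6.93 pos [ 0.584  -0.248   0.2517] yaw -64.1 w 0.0301 F [ 0.4 -0.8  1. ] ff 50.2
shift cm [-5.66 -9.53  0.29] turn -59.7 rows>=9
```

To row units: -5 cm is -0.0625, -4 cm is -0.05, -33 degrees is -0.0917.

Emit:
jog_arm(
  motion=[
    [[-0.0075,-0.0125,0],-0.0183,-0.5],
    [[-0.015,-0.025,0],-0.0367,-0.5],
    [[-0.0225,-0.0375,0],-0.055,-0.5],
    [[-0.03,-0.05,0],-0.0733,-0.5],
    [[-0.0375,-0.0625,0],-0.0917,-0.5],
  ],
)

```text
t: 7.35
eef_pos: [0.5338, -0.2154, 0.2455]
orientation: [0.869, 0.494, -0.0, -0.0]
wrist_force: [0.7, 0.3, -0.9]
gripper_width: 0.0306
finger_force: 50.1
```

```bash
python3 plan.py .4915 -.187 .248 -4.4
```

```text
t 7.35 pos [ 0.5338 -0.2154  0.2455] yaw -30.8 w 0.0306 F [ 0.7  0.3 -0.9] ff 50.1
shift cm [ 0.27 -5.09 -0.24] turn -26.4 rows>=4
```

To row units: -5.1 cm is -0.0638, -4.6 cm is -0.0575, -26.4 degrees is -0.0733.

Emit:
jog_arm(
  motion=[
    [[0.0013,-0.0213,0],-0.0183,-0.5],
    [[0.0025,-0.0425,0],-0.0367,-0.5],
    [[0.0038,-0.0575,0],-0.055,-0.5],
    [[0.0038,-0.0638,0],-0.0733,-0.5],
    [[0.0038,-0.0638,0],-0.0733,-0.5],
  ],
)

```text
t: 7.77
eef_pos: [0.4917, -0.1863, 0.2461]
orientation: [0.734, 0.679, 0.0, 0.0]
wrist_force: [-0.0, -0.6, 0.1]
gripper_width: 0.0302
finger_force: 50.1
```

To row units: 6 cm is 0.075, 5.5 cm is 0.0688.

Emit:
jog_arm(
  motion=[
    [[0,0,0.025],0,-0.5],
    [[0,0,0.05],0,-0.5],
    [[0,0,0.0688],0,-0.5],
    [[0,0,0.075],0,-0.5],
    [[0,0,0.075],0,-0.5],
  ],
)

```text
t: 8.18
eef_pos: [0.4919, -0.1867, 0.1842]
orientation: [0.736, 0.676, -0.001, -0.001]
wrist_force: [-0.5, -0.4, -1.5]
gripper_width: 0.0306
finger_force: 50.1
```

```bash
python3 plan.py .4915 -.187 .165 -4.4; python3 - <<'E'
from h import *
ims=[]
for n in("scene","top"):
    im=ctrl.snapshot(n);u,v=map(int,proj(n,(.4915,-.187,.09)));ims.append(cv2.resize(im[v-55:v+55,u-35:u+45,::-1],None,fx=5,fy=5))
cv2.imwrite("pics/d.png",np.hstack(ims))
E
```

```text
t 8.18 pos [ 0.4919 -0.1867  0.1842] yaw -4.9 w 0.0306 F [-0.5 -0.4 -1.5] ff 50.1
shift cm [-0.03 -0.03  1.92] turn -0.5 rows>=1
```

View pics/d.png

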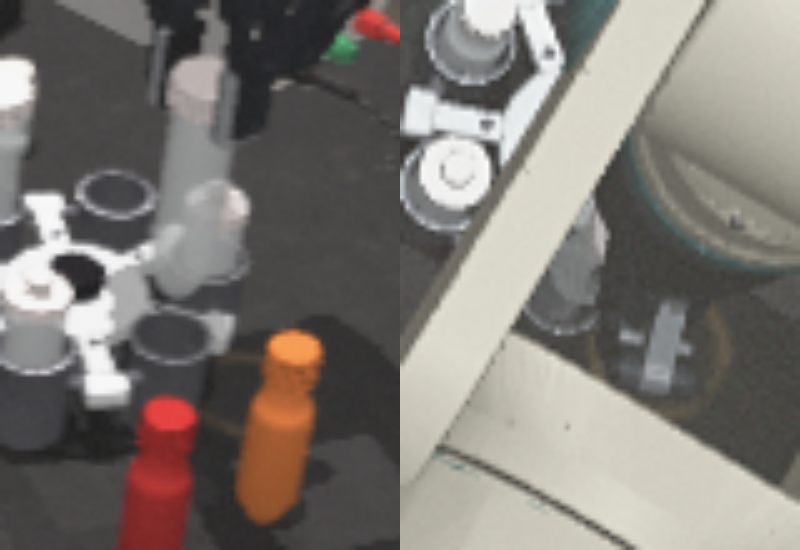

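The tall tube hangs with its foot at crop (182,290), above D's empty mouth (170,335). Slot B (115,193) is empty as planned. Lowering.

To row units: 4.4 cm is 0.055, 3.6 cm is 0.045.

Emit:
jog_arm(
  motion=[
    [[0,0,0.015],0,-0.5],
    [[0,0,0.03],0,-0.5],
    [[0,0,0.045],0,-0.5],
    [[0,0,0.055],0,-0.5],
    [[0,0,0.055],0,-0.5],
  ],
)

```text
t: 8.7
eef_pos: [0.4911, -0.1863, 0.1388]
orientation: [0.736, 0.677, -0.001, -0.002]
wrist_force: [-0.7, 0.0, -0.7]
gripper_width: 0.0309
finger_force: 50.1
```

```bash
python3 plan.py .4915 -.187 .1125 -4.4
```

```text
t 8.70 pos [ 0.4911 -0.1863  0.1388] yaw -4.7 w 0.0309 F [-0.7  0.  -0.7] ff 50.1
shift cm [-0.07  0.05  2.63] turn -0.3 rows>=1
```

To row units: 2.9 cm is 0.0363, 2.7 cm is 0.0338.

Emit:
jog_arm(
  motion=[
    [[0,0,0.01],0,-0.5],
    [[0,0,0.0188],0,-0.5],
    [[0,0,0.0275],0,-0.5],
    [[0,0,0.0338],0,-0.5],
    [[0,0,0.0363],0,-0.5],
  ],
)

```text
t: 9.12
eef_pos: [0.4923, -0.1868, 0.1125]
orientation: [0.736, 0.677, -0.0, 0.0]
wrist_force: [-4.4, 1.1, 9.2]
gripper_width: 0.0309
finger_force: 51.0
```

```bash
python3 plan.py .4915 -.187 .1125 -4.4
```

```text
t 9.12 pos [ 0.4923 -0.1868  0.1125] yaw -4.7 w 0.0309 F [-4.4  1.1  9.2] ff 51.0
shift cm [-0.02 -0.08  0.  ] turn -0.3 rows>=1
```

Seated at the same height as before. Release and lift, then go to short tube C.

To row units: -9 cm is -0.1125, -5.5 cm is -0.0688.

Emit:
jog_arm(
  motion=[
    [[0,0,-0.0025],0,0.13],
    [[0,0,-0.0025],0,0.13],
    [[0,0,-0.025],0,0.13],
    [[0,0,-0.0688],0,0.13],
    [[0,0,-0.1125],0,0.13],
  ],
)

```text
t: 9.53
eef_pos: [0.4919, -0.1865, 0.2031]
orientation: [0.736, 0.677, -0.0, -0.001]
wrist_force: [-0.0, -0.5, 1.1]
gripper_width: 0.0482
finger_force: 0.0
```

```bash
python3 plan.py .519 -.2445 .21 55.6
```

```text
t 9.53 pos [ 0.4919 -0.1865  0.2031] yaw -4.7 w 0.0482 F [-0.  -0.5  1.1] ff 0.0
shift cm [-5.56  3.18 -0.7 ] turn -60.3 rows>=9
```

To row units: -5.4 cm is -0.0675, -1.1 cm is -0.0138, -33.5 degrees is -0.0931.

Emit:
jog_arm(
  motion=[
    [[-0.0138,0.0075,0],-0.0186,0.13],
    [[-0.0275,0.015,0],-0.0372,0.13],
    [[-0.0413,0.0225,0],-0.0558,0.13],
    [[-0.055,0.03,0],-0.0744,0.13],
    [[-0.0675,0.0388,0],-0.0931,0.13],
  ],
)

```text
t: 9.95
eef_pos: [0.5193, -0.2439, 0.2033]
orientation: [0.507, 0.862, 0.0, 0.001]
wrist_force: [-0.4, 0.7, -0.1]
gripper_width: 0.0481
finger_force: 0.0
```

To row units: -26.8 degrees is -0.0744.

Emit:
jog_arm(
  motion=[
    [[0,0,0],-0.0186,0.1],
    [[0,0,0],-0.0372,0.1],
    [[0,0,0],-0.0558,0.1],
    [[0,0,0],-0.0744,0.1],
    [[0,0,0],-0.0744,0.1],
  ],
)

```text
t: 10.37
eef_pos: [0.5191, -0.2433, 0.2032]
orientation: [0.294, 0.956, -0.0, 0.001]
wrist_force: [-0.3, -0.2, -0.2]
gripper_width: 0.0474
finger_force: 0.0
```

```bash
python3 plan.py .5195 -.2445 .12 55.6 .5195 -.2445 .077 55.6
```

```text
t 10.37 pos [ 0.5191 -0.2433  0.2032] yaw 55.8 w 0.0474 F [-0.3 -0.2 -0.2] ff 0.0
shift cm [-0.09 -0.08  8.32] turn 0.2 rows>=2
shift cm [-0.08 -0.08 12.62] turn 0.2 rows>=4
```

To row units: 12 cm is 0.15, 11 cm is 0.1375.

Emit:
jog_arm(
  motion=[
    [[-0.0013,-0.0013,0.0375],0,0.1],
    [[-0.0013,-0.0013,0.075],0,0.1],
    [[-0.0013,-0.0013,0.1125],0,0.1],
    [[-0.0013,-0.0013,0.1375],0,0.1],
    [[-0.0013,-0.0013,0.15],0,0.1],
  ],
)

```text
t: 10.78
eef_pos: [0.5178, -0.2439, 0.0795]
orientation: [0.298, 0.955, 0.0, -0.002]
wrist_force: [0.0, 0.2, -1.1]
gripper_width: 0.047
finger_force: 0.0
```

To row units: 0.5 cm is 0.0063, 0.3 cm is 0.0038.

Emit:
jog_arm(
  motion=[
    [[0,0,0.0038],0,0.1],
    [[0,0,0.0063],0,0.1],
    [[0,0,0.0063],0,0.1],
  ],
)

```text
t: 11.03
eef_pos: [0.5198, -0.245, 0.0792]
orientation: [0.296, 0.955, -0.0, 0.001]
wrist_force: [0.3, -0.6, -0.2]
gripper_width: 0.047
finger_force: 0.0
```

```bash
python3 plan.py .5195 -.2445 .077 55.6
```

```text
t 11.03 pos [ 0.5198 -0.245   0.0792] yaw 55.5 w 0.0470 F [ 0.3 -0.6 -0.2] ff 0.0
shift cm [0.05 0.02 0.22] turn -0.1 rows>=1
```

To row units: 0.3 cm is 0.0038.

Emit:
jog_arm(
  motion=[
    [[0,0,0.0038],0,0.1],
    [[0,0,0.0038],0,-0.5],
    [[0,0,0.0038],0,-0.5],
    [[0,0,0.0038],0,-0.5],
    [[0,0,0.0038],0,-0.5],
  ],
)

```text
t: 11.45
eef_pos: [0.5196, -0.2449, 0.0759]
orientation: [0.296, 0.955, -0.0, 0.001]
wrist_force: [0.3, 0.8, 4.8]
gripper_width: 0.0277
finger_force: 49.5
```

```bash
python3 plan.py
```

```text
t 11.45 pos [ 0.5196 -0.2449  0.0759] yaw 55.6 w 0.0277 F [0.3 0.8 4.8] ff 49.5
```

To row units: -14.5 cm is -0.1813, -12 cm is -0.15.

Emit:
jog_arm(
  motion=[
    [[0,0,-0.025],0,-0.5],
    [[0,0,-0.0625],0,-0.5],
    [[0,0,-0.1063],0,-0.5],
    [[0,0,-0.15],0,-0.5],
    [[0,0,-0.1813],0,-0.5],
  ],
)

```text
t: 11.87
eef_pos: [0.5193, -0.2447, 0.2232]
orientation: [0.296, 0.955, -0.0, 0.001]
wrist_force: [-0.3, -0.5, -0.8]
gripper_width: 0.0273
finger_force: 49.4
```

```bash
python3 plan.py .583 -.2495 .22 -64.4
```

```text
t 11.87 pos [ 0.5193 -0.2447  0.2232] yaw 55.6 w 0.0273 F [-0.3 -0.5 -0.8] ff 49.4
shift cm [-5.52  3.21  0.34] turn -60.0 rows>=9
```

To row units: -5.5 cm is -0.0688, -4.4 cm is -0.055, -33.5 degrees is -0.0931.

Emit:
jog_arm(
  motion=[
    [[-0.0138,0.0075,0],-0.0186,-0.5],
    [[-0.0275,0.015,0],-0.0372,-0.5],
    [[-0.0413,0.0225,0],-0.0558,-0.5],
    [[-0.055,0.0313,0],-0.0744,-0.5],
    [[-0.0688,0.04,0],-0.0931,-0.5],
  ],
)

```text
t: 12.28
eef_pos: [0.5829, -0.2493, 0.2194]
orientation: [0.005, 1.0, 0.0, -0.0]
wrist_force: [-0.2, -0.2, -0.4]
gripper_width: 0.0271
finger_force: 49.4
```

To row units: -26.5 degrees is -0.0736.

Emit:
jog_arm(
  motion=[
    [[0,0,0],-0.0186,-0.5],
    [[0,0,0],-0.0372,-0.5],
    [[0,0,0],-0.0558,-0.5],
    [[0,0,0],-0.0736,-0.5],
    [[0,0,0],-0.0736,-0.5],
  ],
)

```text
t: 12.7
eef_pos: [0.5824, -0.2492, 0.2193]
orientation: [-0.223, 0.975, 0.0, -0.0]
wrist_force: [0.2, -0.2, 0.1]
gripper_width: 0.0272
finger_force: 49.4
```

```bash
python3 plan.py .583 -.2493 .14 -64.4
```

```text
t 12.70 pos [ 0.5824 -0.2492  0.2193] yaw 115.8 w 0.0272 F [ 0.2 -0.2  0.1] ff 49.4
shift cm [-0.06 -0.04  7.93] turn 0.2 rows>=2
```

To row units: 8 cm is 0.1, 7.5 cm is 0.0938.

Emit:
jog_arm(
  motion=[
    [[0,0,0.0313],0,-0.5],
    [[0,0,0.0625],0,-0.5],
    [[0,0,0.0938],0,-0.5],
    [[0,0,0.1],0,-0.5],
    [[0,0,0.1],0,-0.5],
  ],
)

```text
t: 13.12
eef_pos: [0.5814, -0.2487, 0.1374]
orientation: [-0.22, 0.975, 0.002, -0.002]
wrist_force: [0.9, -0.4, -0.7]
gripper_width: 0.0271
finger_force: 49.4
```

To row units: 4.4 cm is 0.055, 4 cm is 0.05.

Emit:
jog_arm(
  motion=[
    [[0,0,0.0125],0,-0.5],
    [[0,0,0.025],0,-0.5],
    [[0,0,0.0375],0,-0.5],
    [[0,0,0.05],0,-0.5],
    [[0,0,0.055],0,-0.5],
  ],
)

```text
t: 13.53
eef_pos: [0.5821, -0.2494, 0.0941]
orientation: [-0.221, 0.975, 0.0, -0.001]
wrist_force: [0.6, -1.4, 0.8]
gripper_width: 0.0273
finger_force: 49.5
```

```bash
python3 plan.py .583 -.2493 .0755 -64.4
```

```text
t 13.53 pos [ 0.5821 -0.2494  0.0941] yaw 115.6 w 0.0273 F [ 0.6 -1.4  0.8] ff 49.5
shift cm [-0.08 -0.03  1.86] turn -0.0 rows>=1
```

To row units: 2.1 cm is 0.0263, 1.9 cm is 0.0238.

Emit:
jog_arm(
  motion=[
    [[0,0,0.0075],0,-0.5],
    [[0,0,0.0138],0,-0.5],
    [[0,0,0.02],0,-0.5],
    [[0,0,0.0238],0,-0.5],
    [[0,0,0.0263],0,-0.5],
  ],
)

```text
t: 13.95
eef_pos: [0.5831, -0.2494, 0.0759]
orientation: [-0.221, 0.975, -0.0, 0.001]
wrist_force: [-2.0, 0.7, 12.9]
gripper_width: 0.0272
finger_force: 50.6
```

```bash
python3 plan.py .583 -.2493 .0755 -64.4
```

```text
t 13.95 pos [ 0.5831 -0.2494  0.0759] yaw 115.6 w 0.0272 F [-2.   0.7 12.9] ff 50.6
shift cm [0.   0.   0.04] turn -0.0 rows>=1
```

To row units: -11 cm is -0.1375, -7 cm is -0.0875.

Emit:
jog_arm(
  motion=[
    [[0,0,-0.0025],0,0.1],
    [[0,0,-0.0025],0,0.1],
    [[0,0,-0.0375],0,0.1],
    [[0,0,-0.0875],0,0.1],
    [[0,0,-0.1375],0,0.1],
  ],
)

```text
t: 14.37
eef_pos: [0.5817, -0.2487, 0.1847]
orientation: [-0.221, 0.975, 0.001, -0.001]
wrist_force: [1.1, 0.1, -0.0]
gripper_width: 0.0465
finger_force: 0.0
```

```bash
python3 plan.py .5095 .1215 .24 55.6; python3 - <<'E'
from h import *
im=ctrl.snapshot("scene")[:,:,::-1];cv2.imwrite("pics/h1.png",cv2.resize(im[90:270,180:410],None,fx=3.4,fy=3.3))
u,v=proj("scene",(.5095,.1215,.11));print(u,v)
E
```

```text
t 14.37 pos [ 0.5817 -0.2487  0.1847] yaw 115.6 w 0.0465 F [ 1.1  0.1 -0. ] ff 0.0
shift cm [-9.47 36.53 -5.45] turn 60.0 rows>=10
236.06089107649098 208.44459333864515
```

View pics/h1.png

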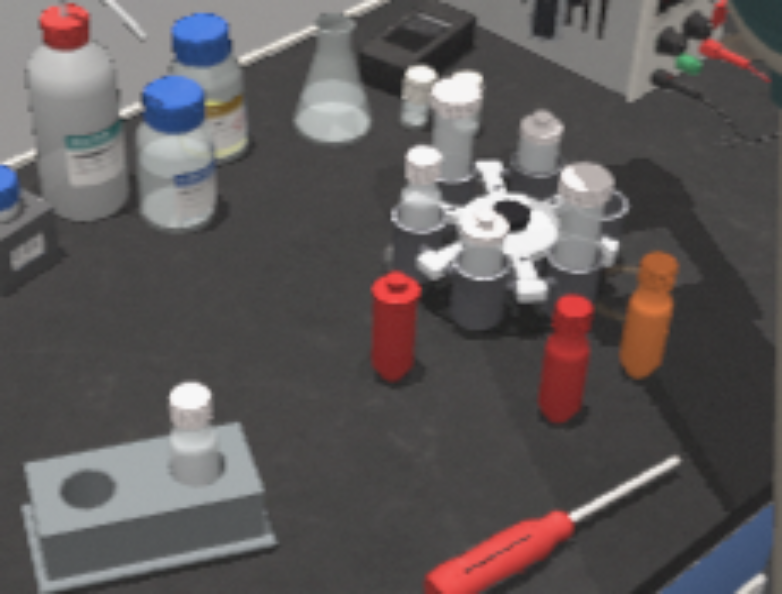

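All as planned: tall in D (585,190), short in B (541,140), bottle upright in the rack (191,395), and slot C empty. Fetching the bottle.

To row units: 14.9 cm is 0.1863, 11 cm is 0.1375, 32.5 degrees is 0.0903.

Emit:
jog_arm(
  motion=[
    [[0,0,-0.0375],0.0181,0.1],
    [[-0.01,0.0375,-0.0675],0.0361,0.1],
    [[-0.0225,0.0875,-0.0675],0.0542,0.1],
    [[-0.035,0.1375,-0.0675],0.0722,0.1],
    [[-0.0475,0.1863,-0.0675],0.0903,0.1],
  ],
)

```text
t: 14.83
eef_pos: [0.5519, -0.097, 0.2391]
orientation: [0.064, 0.998, 0.0, 0.001]
wrist_force: [0.7, -0.6, 0.6]
gripper_width: 0.0475
finger_force: 0.0
```

```bash
python3 plan.py .5095 .1215 .24 55.6
```

```text
t 14.83 pos [ 0.5519 -0.097   0.2391] yaw 82.7 w 0.0475 F [ 0.7 -0.6  0.6] ff 0.0
shift cm [ 6.97 21.13 -0.1 ] turn 27.1 rows>=6
```

To row units: 18.5 cm is 0.2313, 14.8 cm is 0.185, 27 degrees is 0.075.

Emit:
jog_arm(
  motion=[
    [[0.015,0.0463,0],0.0167,0.1],
    [[0.03,0.0925,0],0.0333,0.1],
    [[0.0463,0.1388,0],0.05,0.1],
    [[0.0613,0.185,0],0.0667,0.1],
    [[0.0763,0.2313,0],0.075,0.1],
  ],
)

```text
t: 15.25
eef_pos: [0.5134, 0.0943, 0.2389]
orientation: [0.294, 0.956, 0.0, 0.0]
wrist_force: [0.9, -0.8, 0.3]
gripper_width: 0.0471
finger_force: 0.0
```

```bash
python3 plan.py .5095 .1215 .15 55.6  .5095 .1215 .0965 55.6
```

```text
t 15.25 pos [0.5134 0.0943 0.2389] yaw 55.8 w 0.0471 F [ 0.9 -0.8  0.3] ff 0.0
shift cm [1.85 2.03 8.89] turn 0.2 rows>=3
shift cm [ 1.86  2.02 14.24] turn 0.2 rows>=4
```

To row units: 13.5 cm is 0.1688, 11.5 cm is 0.1438.

Emit:
jog_arm(
  motion=[
    [[0.0175,0.0188,0.0125],0,0.1],
    [[0.0238,0.025,0.05],0,0.1],
    [[0.0238,0.025,0.1],0,0.1],
    [[0.0238,0.025,0.1438],0,0.1],
    [[0.0238,0.025,0.1688],0,0.1],
  ],
)

```text
t: 15.67
eef_pos: [0.5074, 0.1199, 0.0993]
orientation: [0.291, 0.957, -0.001, -0.002]
wrist_force: [0.1, -0.3, 0.4]
gripper_width: 0.0471
finger_force: 0.0
```

To row units: 0.7 cm is 0.0088, 0.4 cm is 0.005.

Emit:
jog_arm(
  motion=[
    [[0,0,0.005],0,0.1],
    [[0,0,0.0088],0,0.1],
    [[0,0,0.0088],0,0.1],
  ],
)

```text
t: 15.92
eef_pos: [0.5102, 0.1198, 0.0978]
orientation: [0.292, 0.957, 0.0, 0.001]
wrist_force: [0.3, 0.7, 0.1]
gripper_width: 0.0473
finger_force: 0.0
```

```bash
python3 plan.py .5095 .1215 .0965 55.6
```

```text
t 15.92 pos [0.5102 0.1198 0.0978] yaw 56.1 w 0.0473 F [0.3 0.7 0.1] ff 0.0
shift cm [0.15 0.1  0.13] turn 0.5 rows>=1
```

To row units: 0.1 cm is 0.0013.

Emit:
jog_arm(
  motion=[
    [[0.0013,0.0013,0.0013],0,0.1],
    [[0.0013,0.0013,0.0013],0,-0.9],
    [[0.0013,0.0013,0.0013],0,-0.9],
    [[0.0013,0.0013,0.0013],0,-0.9],
    [[0.0013,0.0013,0.0013],0,-0.9],
  ],
)

```text
t: 16.33
eef_pos: [0.5101, 0.1213, 0.0972]
orientation: [0.292, 0.957, 0.001, 0.001]
wrist_force: [0.1, 0.5, 5.2]
gripper_width: 0.0198
finger_force: 49.0
```

```bash
python3 plan.py
```

```text
t 16.33 pos [0.5101 0.1213 0.0972] yaw 56.1 w 0.0198 F [0.1 0.5 5.2] ff 49.0
```

To row units: -14.8 cm is -0.185, -12 cm is -0.15.

Emit:
jog_arm(
  motion=[
    [[0,0,-0.025],0,-0.9],
    [[0,0,-0.0625],0,-0.9],
    [[0,0,-0.1063],0,-0.9],
    [[0,0,-0.15],0,-0.9],
    [[0,0,-0.185],0,-0.9],
  ],
)

```text
t: 16.75
eef_pos: [0.5093, 0.1211, 0.2465]
orientation: [0.292, 0.957, 0.0, 0.001]
wrist_force: [0.4, 0.2, -0.8]
gripper_width: 0.0196
finger_force: 49.0
```

```bash
python3 plan.py .5192 -.2447 .245 55.6
```

```text
t 16.75 pos [0.5093 0.1211 0.2465] yaw 56.1 w 0.0196 F [ 0.4  0.2 -0.8] ff 49.0
shift cm [-21.23 -29.8    0.15] turn 0.5 rows>=9
```

To row units: -15.5 cm is -0.1938, -12.4 cm is -0.155.

Emit:
jog_arm(
  motion=[
    [[-0.0275,-0.0388,0],0,-0.9],
    [[-0.055,-0.0775,0],0,-0.9],
    [[-0.0825,-0.1163,0],0,-0.9],
    [[-0.11,-0.155,0],0,-0.9],
    [[-0.1375,-0.1938,0],0,-0.9],
  ],
)

```text
t: 17.17
eef_pos: [0.5136, -0.0706, 0.2437]
orientation: [0.292, 0.957, -0.0, -0.0]
wrist_force: [0.7, 0.3, -0.8]
gripper_width: 0.0196
finger_force: 49.1
```

To row units: -14.3 cm is -0.1788, -12.5 cm is -0.1563.

Emit:
jog_arm(
  motion=[
    [[-0.0288,-0.04,0],0,-0.9],
    [[-0.0575,-0.0813,0],0,-0.9],
    [[-0.0863,-0.1213,0],0,-0.9],
    [[-0.11,-0.1563,0],0,-0.9],
    [[-0.1275,-0.1788,0],0,-0.9],
  ],
)

```text
t: 17.58
eef_pos: [0.518, -0.2476, 0.2433]
orientation: [0.293, 0.956, -0.0, -0.0]
wrist_force: [0.4, 0.5, -0.4]
gripper_width: 0.0198
finger_force: 49.1
```

To row units: 6.5 cm is 0.0813, 6 cm is 0.075.

Emit:
jog_arm(
  motion=[
    [[0,0,0.025],0,-0.9],
    [[0,0,0.05],0,-0.9],
    [[0,0,0.075],0,-0.9],
    [[0,0,0.0813],0,-0.9],
    [[0,0,0.0813],0,-0.9],
  ],
)

```text
t: 18.0
eef_pos: [0.518, -0.244, 0.1768]
orientation: [0.292, 0.956, 0.0, -0.002]
wrist_force: [0.1, -0.5, 0.6]
gripper_width: 0.0197
finger_force: 49.1
```

```bash
python3 plan.py .5192 -.2447 .098 55.6; python3 - <<'E'
from h import *
ims=[]
for n in("scene","top"):
    im=ctrl.snapshot(n);u,v=map(int,proj(n,(.519,-.2445,.09)));ims.append(cv2.resize(im[v-55:v+55,u-40:u+40,::-1],None,fx=5,fy=5))
    print(n,[np.round((np.array(proj(n,(.519,-.2445,z)))-(u-40,v-55))*5) for z in(.058,.098)])
cv2.imwrite("pics/c1.png",np.hstack(ims))
E
```

```text
t 18.00 pos [ 0.518  -0.244   0.1768] yaw 56.1 w 0.0197 F [ 0.1 -0.5  0.6] ff 49.1
shift cm [-0.17  0.01  7.88] turn 0.5 rows>=2
scene [array([196., 334.]), array([207., 265.])]
top [array([183., 290.]), array([207., 274.])]
```

View pics/c1.png

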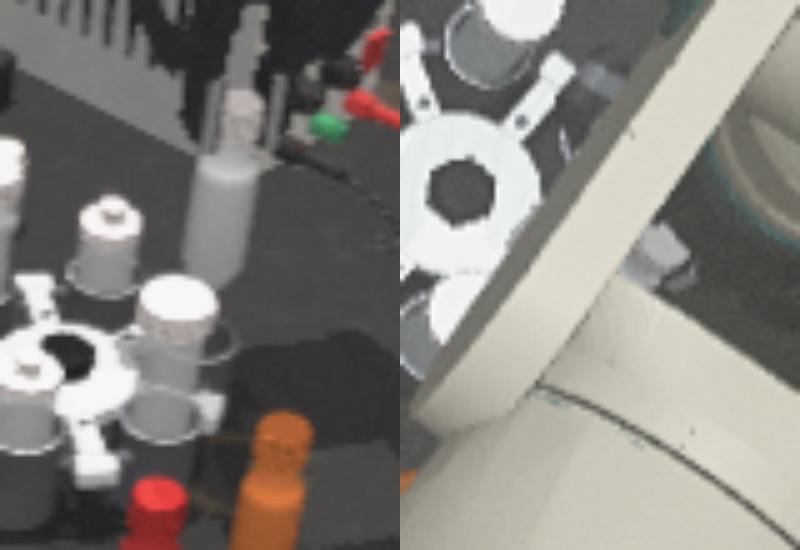

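The bottle hangs upright, with its foot at crop (212,283) against an expected (205,277). That is about 1-2 mm off, well within the taper. Lowering.

To row units: 6 cm is 0.075, 1.5 cm is 0.0188.

Emit:
jog_arm(
  motion=[
    [[-0.0013,0.0013,0.0188],0,-0.9],
    [[-0.0013,0.0013,0.0375],0,-0.9],
    [[-0.0013,0.0013,0.0563],0,-0.9],
    [[-0.0013,0.0013,0.0688],0,-0.9],
    [[-0.0013,0.0013,0.075],0,-0.9],
  ],
)

```text
t: 18.52
eef_pos: [0.5205, -0.2448, 0.1191]
orientation: [0.292, 0.956, -0.001, 0.001]
wrist_force: [-0.3, -3.3, 2.1]
gripper_width: 0.0199
finger_force: 49.5
```

```bash
python3 plan.py .5192 -.2447 .0975 55.6
```

```text
t 18.52 pos [ 0.5205 -0.2448  0.1191] yaw 56.1 w 0.0199 F [-0.3 -3.3  2.1] ff 49.5
shift cm [ 0.11 -0.06  2.16] turn 0.5 rows>=1
```

To row units: 2.4 cm is 0.03, 2.2 cm is 0.0275.

Emit:
jog_arm(
  motion=[
    [[0,-0.0013,0.0075],0,-0.9],
    [[0,-0.0013,0.015],0,-0.9],
    [[0,-0.0013,0.0225],0,-0.9],
    [[0,-0.0013,0.0275],0,-0.9],
    [[0,-0.0013,0.03],0,-0.9],
  ],
)

```text
t: 18.93
eef_pos: [0.5212, -0.2457, 0.0971]
orientation: [0.292, 0.957, -0.001, 0.002]
wrist_force: [-1.2, -0.5, 17.7]
gripper_width: 0.0196
finger_force: 51.2
```

```bash
python3 plan.py .5192 -.2447 .0975 55.6
```

```text
t 18.93 pos [ 0.5212 -0.2457  0.0971] yaw 56.1 w 0.0196 F [-1.2 -0.5 17.7] ff 51.2
shift cm [ 0.22 -0.02 -0.04] turn 0.5 rows>=1
```

Seated. Releasing, then withdrawing clear for the final check.

To row units: -11 cm is -0.1375, -7 cm is -0.0875.

Emit:
jog_arm(
  motion=[
    [[0,0,-0.0025],0,0.1],
    [[0,0,-0.0025],0,0.1],
    [[0,0,-0.0375],0,0.1],
    [[0,0,-0.0875],0,0.1],
    [[0,0,-0.1375],0,0.1],
  ],
)

```text
t: 19.35
eef_pos: [0.5189, -0.2443, 0.2045]
orientation: [0.292, 0.957, 0.001, -0.002]
wrist_force: [1.0, -0.4, -0.3]
gripper_width: 0.0468
finger_force: 0.0
```

To row units: 12.5 cm is 0.1563, 10 cm is 0.125.

Emit:
jog_arm(
  motion=[
    [[0.025,0.0313,-0.025],0,0.1],
    [[0.05,0.0625,-0.05],0,0.1],
    [[0.075,0.0938,-0.05],0,0.1],
    [[0.1,0.125,-0.05],0,0.1],
    [[0.125,0.1563,-0.05],0,0.1],
  ],
)

```text
t: 19.77
eef_pos: [0.5061, -0.0839, 0.2449]
orientation: [0.292, 0.957, 0.0, 0.0]
wrist_force: [1.1, 1.1, 0.0]
gripper_width: 0.0466
finger_force: 0.0
```

Emit:
jog_arm(
  motion=[
    [[0.03,0.0375,0],0,0.1],
    [[0.06,0.075,0],0,0.1],
    [[0.09,0.1125,0],0,0.1],
    [[0.12,0.15,0],0,0.1],
    [[0.12,0.15,0],0,0.1],
  ],
)

```text
t: 20.18
eef_pos: [0.4927, 0.0734, 0.2446]
orientation: [0.289, 0.957, 0.001, -0.001]
wrist_force: [-0.5, 0.0, -0.2]
gripper_width: 0.0473
finger_force: 0.0
```

```bash
python3 - <<'E'
from h import *
ims=[]
for n in("scene","top"):
    im=ctrl.snapshot(n);u,v=map(int,proj(n,(.555,-.1915,.08)));ims.append(cv2.resize(im[v-65:v+65,u-65:u+65,::-1],(400,400),interpolation=cv2.INTER_CUBIC))
cv2.imwrite("pics/f.png",np.hstack(ims))
E
```

```text
(no output)
```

View pics/f.png

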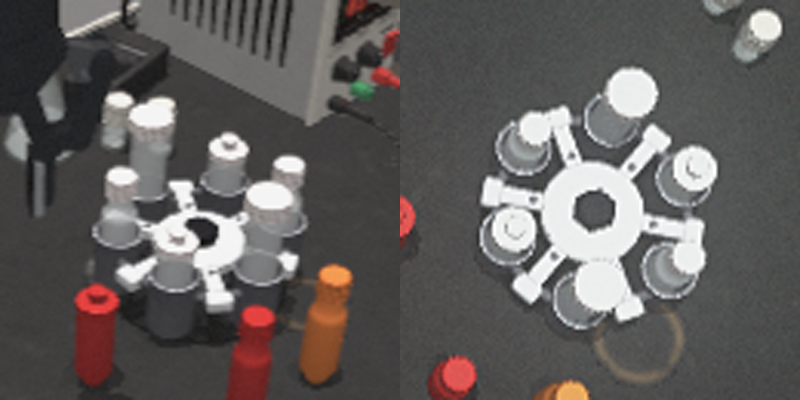

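The top view shows tall (632,92) across from tall (600,287), short (695,168) across from short (513,230), and bottle (688,257) across from bottle (535,128). All six are seated and the look-alikes are untouched.

```bash
python3 -c "from plant import ctrl;print(ctrl.job_done())"
```

```text
the job is handed in; nothing more can be done
None
```

The job is handed in: all six tubes are fully down in the rotor, one to a shield, each straight across the hub from its own kind, after about 20 s of the 90 s allowed, with the look-alikes untouched.

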